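Sort bird-house parts onto their piles

ROBOT

A 7-joint arm with a two-finger parallel gripper is mounted at the origin on the work surface. World frame = base frame: x ahead of the robot, y to its left, z up, the work surface at z = 0. Lengths are in m, angles in rad, forces in N, time in s.
With the tool pointing down it reaches from about 0.4 to 0.875 m from the base axis. Payload 19.3 kg.
Tool frame: the origin (TCP) lies midway between the tips of the shut fingers; the grasp point (between the pads) lies 19 mm behind it; x points along the fingers, y is the direction in which the jaws open and shut, and the axes are right-handed (so a half turn about x gives the same grasp; the last joint's range is limited). The gripper opens to 85 mm and grips with 20 to 120 N. Pads are 22 mm wide; open, the fingers measure 114 mm over their backs; the gripper's body (76 mm by 85 mm) begins 54 mm behind the grasp point. The pads swing forward as they close: fully open they stand 13 mm farther back than shut.
Start: joints at [-1.28, 0.521, -0.036, 1.599, 0.021, 1.021, -0.113], TCP at [0.221, 0.585, 0.231] pointing down, gripper open.
Joint ranges: [-2.91, 2.91], [-0.3, 2.13], [-1.5, 1.42], [0.17, 2.43], [-1.26, 4.41], [0.16, 1.93], [-2.52, 2.52]. Speed limits (rad/s): [1.89, 1.89, 2.39, 2.39, 3.01, 3.01, 3.01].

INTERFACE

Orientations are given as [roll, pitch, yaw] about the fixed x, y, z axes, in that order (R = Rz(yaw) Ry(pitch) Rx(roll)).
In Python, from workcell import bot gives the robot as it stands. The module is installed in compiled form; this text tells all that it offers.
- The arm moves only by the tool servo_tool, never from a script. Its argument "targets" is a list of rows, each an object of numbers: "x", "y", "z": the shift along the tool's x, y, z as a fraction of full scale; "wx", "wy", "wz": the turn, a rotation vector about the tool's x, y, z as a fraction of full scale. A call has 1 to 12 rows; each row is the pose to reach, as a shift and turn from the pose measured when the call began, along the tool's axes at that moment, turning the shorter way round; what a row does not reach only later rows make up. Full scale, the value 1, is 40 cm for a shift and 360 degrees for a turn. A row lasts 1/8 s, in which the tool goes at most 62.5 mm and 10.7 degrees, less where a joint would pass 70% of its speed; a pose out of reach is approached as far as the arm can. A call with a number of a shift or a turn outside -1 to 1 is refused whole. A call with a gripper value outside its range is refused whole. "grip" is the gripper command: -1 is shut, 1 is fully open, values between are in proportion, set as the call begins (left out, the last holds). The fingers move at their own pace and stop on an object; "squeeze" is the grip in N (left out, the last holds). Time passes only in rows, so rows that repeat a pose let the fingers close. It gives the time, the measured TCP pose, the force and the opening at its end, in the units of the state.
- bot.observe(): the state, without advancing time (a new reading comes with each control period).
- bot.grab_frame(name): name is "scene" or "top" or "wrist"; returns (picture, depth): 480x640x3 uint8, red, green, blue; 480x640 float32, m along the optical axis (not along the pixel's ray), 0 where there is no reading.
- bot.get_calibration(name): a dict with "intrinsics" (3x3 intrinsics, pixels), "R" (3x3) and "t" (3): a world point X has camera coordinates R X + t. Camera axes: x right, y down, z forward; pixel columns grow to the right and rows downward; lengths in m; the calibration is good to about 2 mm. A picture is of the moment at which its call begins: read the wrist's pose just before it. get_calibration takes no time and is no camera call; for the wrist camera it gives the pose at the moment of the call.
- bot.job_done(): hands the job in, once; it reports no verdict.
Trained networks look in the newest picture that a camera, given by its name, has taken for a name from the list of things; names that differ only in an ending like _2 or _b are one class to them, and where a whole thing is asked for, a point or a joint stands for the part that bears it (a point fixed in the world has none). Each returns a list of dicts, best first, with "confidence" (0 to 1); they miss things now and then, are a little off and sometimes report something else, mostly with a low value. They report only what shows in the picture. A call takes as long as a camera call. They do not tell look-alikes from the thing itself.
- bot.trace(camera, target): "mask" (480x640 bool, what is visible of it) and "pixel" ([column, row] in pixels, amid what is visible of it).
The state is a dict: "clock": time; "qpos": joint angles; "qd": joint speeds; "joint_efforts": joint torques, N m; "position": TCP position; "tool_rot": TCP orientation; "force": force on the tool from outside, world axes, zero at the start; "moment": the same for the moment, N m; "grip_width": finger opening in m.
Only numpy, scipy, OpenCV 4.12 (cv2) and the standard library are available. Lean on these libraries where they do the work, as an engineer would, in place of code of your own. Each camera call takes 0.05 s, during which the arm holds its last target. There are 200 camera calls.

TASK

Sort the five loose bird-house boards on the bench into the three trays: each one goes flat on top of the pile of its own kind (gable fronts with the hole, plain gable backs, roof boards), squared up with the pile and with gables pointing the same way as the pile's. Where there are two of a kind, stack the second on the first, and leave the finished bird-house and the glue bottle where they stand.

Things in the scene. Friction and masses are not known exactly. Their poses are not given: they have to be found in the camera images.
- front_a: Gable front. Bare plywood lying flat, 9 mm thick, outline of a house: 56 mm wide, straight sides 56 mm long, then a gable, its tip 84 mm from the base edge. Has a round 28 mm hole right through, centred at x = 40 mm. Origin: middle of the straight base edge, on the underside. x points to the gable tip, z up. Centre of mass near x = 37 mm. About 25 g.
- front_b: Gable front, like front_a. Bare plywood lying flat, 9 mm thick, outline of a house: 56 mm wide, straight sides 56 mm long, then a gable, its tip 84 mm from the base edge. Has a round 28 mm hole right through, centred at x = 40 mm. Origin: middle of the straight base edge, on the underside. x points to the gable tip, z up. Centre of mass near x = 37 mm. About 25 g.
- back_a: Gable back. Bare plywood lying flat, 9 mm thick, outline of a house: 56 mm wide, straight sides 56 mm long, then a gable, its tip 84 mm from the base edge. No hole: this is what tells it from the fronts. Origin: middle of the straight base edge, on the underside. x points to the gable tip, z up. Centre of mass near x = 37 mm. About 25 g.
- roof_a: Roof board: bare plywood rectangle, 90 mm long (x), 50 mm wide (y), 9 mm thick, lies flat. Origin: middle of its underside, z up; both ends are alike. About 28 g.
- roof_b: A second one, just like roof_a. Roof board: bare plywood rectangle, 90 mm long (x), 50 mm wide (y), 9 mm thick, lies flat. Origin: middle of its underside, z up; both ends are alike. About 28 g.
- tray_fronts: Open dark tray, fixed, 126 mm long (x), 102 mm wide (y), rim 24 mm high. In its middle a fixed pile of three gable fronts with the hole, its top 33 mm above the table. Origin: middle of the tray's underside, z up. The pile's gables point to the tray's +x; the middle of its base edge is at x = -42 mm, y = 0, the gable tip at x = +42 mm.
- tray_backs: Open dark tray, fixed, 126 mm long (x), 102 mm wide (y), rim 24 mm high. In its middle a fixed pile of three plain gable backs without a hole, its top 33 mm above the table. Origin: middle of the tray's underside, z up. The pile's gables point to the tray's +x; the middle of its base edge is at x = -42 mm, y = 0, the gable tip at x = +42 mm.
- tray_roofs: Open dark tray, fixed, 126 mm long (x), 102 mm wide (y), rim 24 mm high. In its middle a fixed pile of three roof boards, its top 33 mm above the table. Origin: middle of the tray's underside, z up. The pile's boards lie with their 90 mm along the tray's x, centred on the origin.
- birdhouse: Bystander: a finished little bird-house of bare plywood, loose, 110 mm long with its landing, 75 mm wide over the eaves, about 105 mm high. Origin: on the table under the house, z up.
- glue_bottle: Bystander: white wood-glue bottle with a yellow band and an orange nozzle, loose, 60 mm across, 163 mm high. Origin: middle of its underside, z up.
Things that resemble listed ones, but are neither listed nor needed, are in the scene too. What is shaped like the roof_b but black or turquoise is not meant.

How it is judged:
At the end, for the whole second after the job is handed in: Both fronts, the back and both roof boards rest on the pile of their kind, the second of a kind on the first: flat, within 12 mm of the pile along each of the tray's axes and 0.2 rad of its direction, gables pointing the pile's way, at rest (x of front_a in the frame of tray_fronts between -0.054 and -0.03 m and y of front_a in the frame of tray_fronts between -0.012 and 0.012 m and z of front_a in the frame of tray_fronts between 0.03 and 0.046 m and angle between the x axis of each of front_a, front_b and the x axis of tray_fronts, either way round below 0.2 rad and angle between each of front_a, front_b, back_a, roof_a, roof_b's own z axis and vertical below 0.1 rad and linear speed of each of front_a, front_b, back_a, roof_a, roof_b below 0.02 m/s and angular speed of each of front_a, front_b, back_a, roof_a, roof_b below 0.2 rad/s and x of front_b in the frame of tray_fronts between -0.054 and -0.03 m and y of front_b in the frame of tray_fronts between -0.012 and 0.012 m and z of front_b in the frame of tray_fronts between 0.03 and 0.046 m and x of back_a in the frame of tray_backs between -0.054 and -0.03 m and y of back_a in the frame of tray_backs between -0.012 and 0.012 m and z of back_a in the frame of tray_backs between 0.03 and 0.037 m and angle between the x axis of back_a and the x axis of tray_backs, either way round below 0.2 rad and x of roof_a in the frame of tray_roofs between -0.012 and 0.012 m and y of roof_a in the frame of tray_roofs between -0.012 and 0.012 m and z of roof_a in the frame of tray_roofs between 0.03 and 0.046 m and angle between the x axis of each of roof_a, roof_b and the x axis of tray_roofs, either way round below 0.2 rad and x of roof_b in the frame of tray_roofs between -0.012 and 0.012 m and y of roof_b in the frame of tray_roofs between -0.012 and 0.012 m and z of roof_b in the frame of tray_roofs between 0.03 and 0.046 m); the robot touches nothing.
It fails at once if the finished bird-house is moved by more than 30 mm (distance of birdhouse from where it was at the start of the episode above 0.03 m).
It fails at once if the glue bottle is moved by more than 30 mm (distance of glue_bottle from where it was at the start of the episode above 0.03 m).
It also fails if it takes over 109 s, if anything falls off the work surface, if the arm or the gripper's body presses on something with over 40 N, if the wrist force passes 120 N, or if a joint passes its speed limit or range.

## Working session

There is one attempt and no reset: what is moved stays moved. The work goes in short steps, Python scripts to look and compute and a tool call to move; the robot and the scene stay as the last step left them, time stands still between calls to the robot, and variables do not carry over. Pictures are saved under pics/ and viewed, on a budget of 14 in all, crops included, one or two more only if the job needs it, and the job is handed in when it is done.

Besides the shell and the picture viewer there is one more tool, called after "Call:" by a JSON object that holds its "op" and its "data". servo_tool: Moves the arm, as the interface text tells. Shift numbers are shares of 40 cm and turn numbers shares of 360 degrees, none past 1 either way. Its arguments: {"type":"object","properties":{"targets":{"type":"array"},"grip":{"type":"number"},"squeeze":{"type":"number"}},"required":["targets"]}

```bash
mkdir -p pics
python3 - <<'E'
from workcell import bot
import cv2,numpy as np
s=bot.observe();print(s)
for n in("scene","top"):
    p,d=bot.grab_frame(n);cv2.imwrite(f"pics/{n}0.png",p[:,:,::-1]);np.savez(f"pics/{n}0.npz",p=p,d=d)
    c=bot.get_calibration(n);print(n,c)
    for t in["front_a","back_a","roof_a","tray_fronts","tray_backs","tray_roofs"]:
        for r in bot.trace(n,t):print(t,round(r["confidence"],2),np.round(r["pixel"]),r["mask"].sum())
E
```

```text
{'clock': 0.0, 'qpos': array([-1.28023995,  0.52200289, -0.03628844,  1.59995703,  0.02120133,
        1.02111304, -0.11281782]), 'qd': array([-0.00074983, -0.0016892 , -0.00014433,  0.00046194, -0.00089533,
       -0.00126883, -0.00066264]), 'joint_efforts': array([-9.78339667e-04, -9.27134871e+01,  1.97926439e+00, -3.69915462e+01,
        1.76816282e-02,  8.46635608e-03,  3.01703392e-05]), 'position': array([0.22055712, 0.58445316, 0.23075136]), 'tool_rot': array([-1.48117708,  1.56970084, -1.84199526]), 'force': array([ 0.20807155, -0.38508987, -0.58373631]), 'moment': array([-0.04515895, -0.00721879, -0.01063066]), 'grip_width': 0.08522437137405295}
scene {'intrinsics': array([[452.91518438,   0.        , 319.96668191],
       [  0.        , 452.91518438, 242.17103827],
       [  0.        ,   0.        ,   1.        ]]), 'R': array([[-0.73496751,  0.67789752,  0.01666444],
       [ 0.47218244,  0.52926289, -0.70492875],
       [-0.48668932, -0.51023107, -0.70908233]]), 't': array([ 0.29027467, -0.17205508,  1.49357014])}
front_a 0.67 [410. 313.] 525
front_a 0.61 [272. 222.] 344

[... 452 characters left out ...]
559],
       [  0.        , 621.82758541, 244.82474499],
       [  0.        ,   0.        ,   1.        ]]), 'R': array([[ 0.00118727, -0.99999859,  0.00118651],
       [-0.99402998, -0.00130963, -0.10909943],
       [ 0.10910083, -0.0010499 , -0.99403013]]), 't': array([-0.01585067,  0.42859167,  1.75524578])}
front_a 0.97 [198. 262.] 442
front_a 0.63 [364. 242.] 479
back_a 0.68 [430. 253.] 444
roof_a 0.94 [152. 300.] 559
roof_a 0.86 [242. 260.] 612
roof_a 0.81 [225. 306.] 478
roof_a 0.74 [305. 240.] 544
roof_a 0.67 [192. 330.] 532
roof_a 0.56 [147. 240.] 530
tray_fronts 0.98 [217. 181.] 1527
tray_backs 0.81 [398. 190.] 1553
tray_backs 0.37 [476. 193.] 1323
tray_roofs 0.92 [306. 171.] 1543
```

Run:
```python
import cv2
p=cv2.imread("pics/top0.png")[130:380,90:510];cv2.imwrite("pics/top0c.png",cv2.resize(p,(798,475),interpolation=cv2.INTER_CUBIC))
```

```text
(no output)
```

View pics/top0c.png

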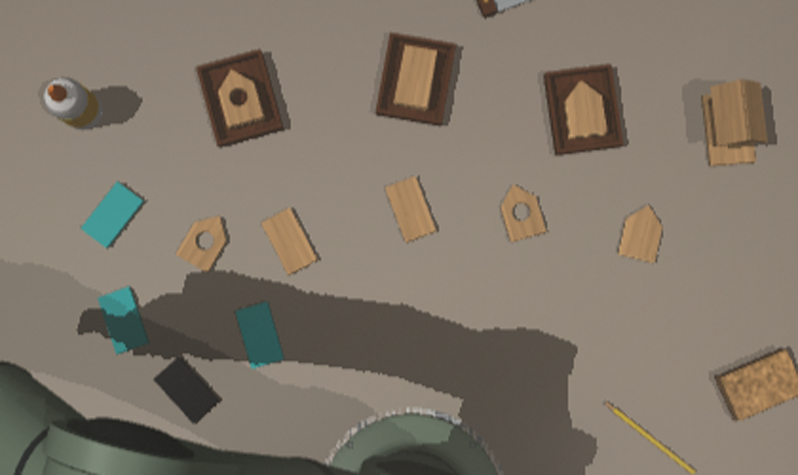

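View pics/scene0.png

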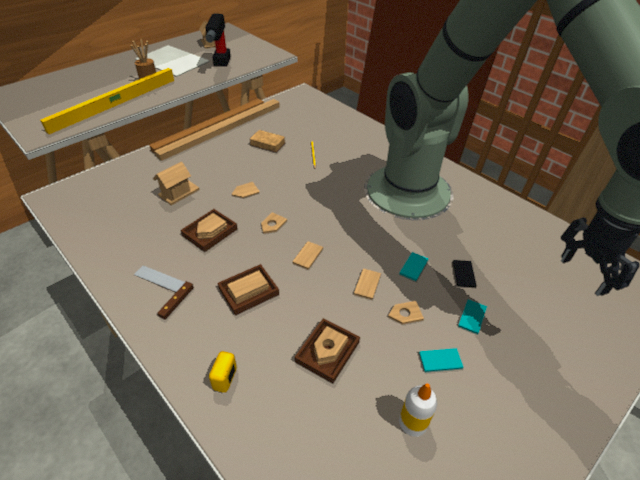

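The top crop shows two holed fronts at full-image pixels (198,257) and (364,242), and the hole-free back at (427,253). The plain roof boards are at (243,256) and (306,240). The roof candidates at (152,300), (225,306), (147,240) and (192,330) are turquoise or black, so I leave them out. The trays are fronts (217,181), roofs (306,171) and backs (398,190). Next I fit outlines and confirm them in an enlarged crop.

```bash
cat > fit.py <<'E'
import numpy as np,cv2
from scipy.optimize import minimize
HOUSE=np.array([[0,-.028],[.056,-.028],[.084,0],[.056,.028],[0,.028]])
ROOF=np.array([[-.045,-.025],[.045,-.025],[.045,.025],[-.045,.025]])
S=6
def wood(p):
    h=cv2.cvtColor(p,cv2.COLOR_RGB2HSV).astype(int)
    return ((h[...,0]<25)&(h[...,1]>75)&(h[...,2]>130)).astype(np.uint8)
def proj(c,X):
    q=(c["R"]@X.T).T+c["t"]; q=q/q[:,2:]; return (c["intrinsics"]@q.T).T[:,:2]
def back(c,px,z):
    r=c["R"].T@np.linalg.solve(c["intrinsics"],[px[0],px[1],1]);o=-c["R"].T@c["t"]
    return (o+r*(z-o[2])/r[2])[:2]
def poly(shape,v): 
    a=v[2];return shape@np.array([[np.cos(a),np.sin(a)],[-np.sin(a),np.cos(a)]])+v[:2]
def hull(c,shape,v,z0,z1):
    P=poly(shape,v);X=np.vstack([np.c_[P,np.full(len(P),z)] for z in(z0,z1)])
    return cv2.convexHull(proj(c,X).astype(np.float32))[:,0]
def fit(p,c,px,shape,z0,z1,hint=None,r=40):
    """fit board outline; px approx centre; returns x,y,yaw,cost"""
    x0,y0=int(px[0])-r,int(px[1])-r
    m=wood(p)[y0:y0+2*r,x0:x0+2*r]
    n,l,st,ce=cv2.connectedComponentsWithStats(m)
    k=[i for i in range(1,n) if st[i,4]>60];k=min(k,key=lambda i:np.hypot(*(ce[i]-r)))
    m=(l==k).astype(np.uint8)
    cs,_=cv2.findContours(m,cv2.RETR_EXTERNAL,cv2.CHAIN_APPROX_NONE);cv2.drawContours(m,cs,-1,1,-1)
    M=cv2.GaussianBlur(cv2.resize(m.astype(np.float32),None,fx=S,fy=S,interpolation=cv2.INTER_LINEAR),(0,0),2)
    cen=back(c,ce[k]+[x0,y0],z1);off=.037 if shape is HOUSE else 0
    def f(v):
        h=(hull(c,shape,v,z0,z1)-[x0,y0]+.5)*S-.5
        I=np.zeros_like(M);cv2.fillPoly(I,[np.round(h*16).astype(np.int32)],1,shift=4)
        return np.abs(M-cv2.GaussianBlur(I,(0,0),2)).sum()/M.sum()
    best=None
    for a in (np.arange(0,2*np.pi,np.pi/8) if hint is None else [hint]):
        v=[cen[0]-off*np.cos(a),cen[1]-off*np.sin(a),a]
        s=np.array([v]+[np.add(v,d) for d in([.006,0,0],[0,.006,0],[0,0,.2])])
        q=minimize(f,v,method="Nelder-Mead",options=dict(initial_simplex=s,xatol=1e-4,fatol=1e-4,maxiter=150))
        if best is None or q.fun<best.fun:best=q
    return best.x,best.fun
E
cat > run1.py <<'E'
from fit import *
from workcell import bot
import json
p=np.load("pics/top0.npz")["p"];c=bot.get_calibration("top")
L=dict(front1=((198,257),HOUSE,0,.009),front2=((364,242),HOUSE,0,.009),back=((427,253),HOUSE,0,.009),roof1=((243,258),ROOF,0,.009),roof2=((306,240),ROOF,0,.009),
 Tfront=((217,181),HOUSE,.006,.033),Troof=((308,171),ROOF,.006,.033),Tback=((398,190),HOUSE,.006,.033))
im=cv2.resize(p[130:310,160:470,::-1],None,fx=2.58,fy=2.58,interpolation=cv2.INTER_CUBIC);out={}
for k,(px,s,a,b) in L.items():
    v,e=fit(p,c,px,s,a,b,r=24);out[k]=list(v);print(k,np.round(v,4),round(np.degrees(v[2]),1),"cost",round(e,3))
    h=(hull(c,s,v,a,b)-[160,130]+.5)*2.58
    cv2.polylines(im,[h.astype(np.int32)],True,(255,0,0),1)
json.dump(out,open("poses.json","w"));cv2.imwrite("pics/fit.png",im)
E
python3 run1.py
```

```text
front1 [ 0.3621  0.3366 -0.5061] -29.0 cost 0.059
front2 [ 0.4037 -0.1745  6.5672] 376.3 cost 0.042
back [ 0.3707 -0.338   6.0587] 347.1 cost 0.044
roof1 [0.3963 0.1891 0.4921] 28.2 cost 0.042
roof2 [0.4452 0.0049 0.3601] 20.6 cost 0.04
Tfront [0.5768 0.2563 0.267 ] 15.3 cost 0.144
Troof [ 0.6478 -0.003   2.9554] 169.3 cost 0.089
Tback [ 0.5576 -0.2647  0.1308] 7.5 cost 0.108
```

View pics/fit.png

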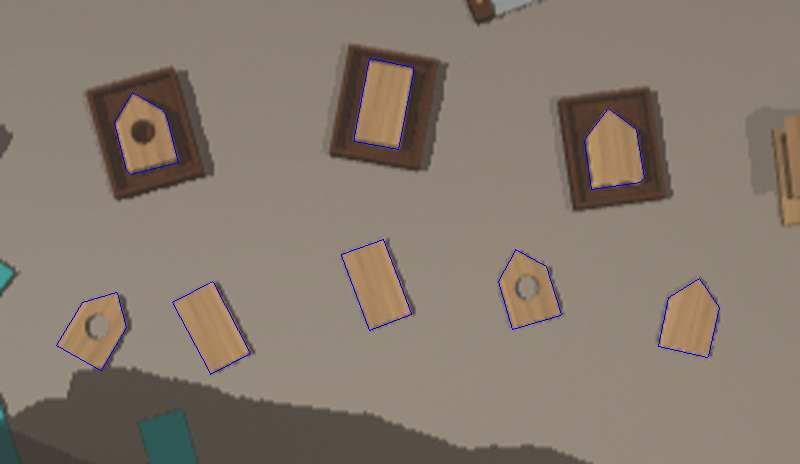

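```bash
cat > mv.py <<'E'
import sys,json,numpy as np
from scipy.spatial.transform import Rotation as Ro
from workcell import bot
s=bot.observe();R=Ro.from_euler("xyz",s["tool_rot"]);T=R.as_matrix();P=s["position"]
def jaw(): return np.arctan2(T[1,1],T[0,1])
def rel(x,y,z,a,near=None):
    """row numbers for TCP at x,y,z, jaws axis along angle a (mod pi, nearest to present), tool down"""
    j=jaw() if near is None else near
    a=a+np.pi*np.round((j-a)/np.pi)
    Y=np.array([np.cos(a),np.sin(a),0]);X=np.array([0,0,-1.])
    G=np.c_[X,Y,np.cross(X,Y)]
    d=T.T@(np.array([x,y,z])-P)/.4;w=(R.inv()*Ro.from_matrix(G)).as_rotvec()/(2*np.pi)
    print(dict(zip("x y z wx wy wz".split(),np.round(np.r_[d,w],4).tolist())))
def grasp(v,house,d=.036): # centre & jaw angle
    o=d if house else 0
    return v[0]+o*np.cos(v[2]),v[1]+o*np.sin(v[2]),v[2]+np.pi/2
poses=json.load(open("poses.json"))
def to(k,z,off=.036,a=None):
    x,y,j=grasp(poses[k],"roof" not in k,off);rel(x,y,z,j,a)
E
python3 - <<'E'
from fit import *
from mv import *
p=np.load("pics/top0.npz")["p"];c=bot.get_calibration("top")
for k,px,s in(("Tfront",(217,181),HOUSE),("Troof",(308,171),ROOF),("Tback",(398,190),HOUSE)):
    v,e=fit(p,c,px,s,.033,.033,r=24);print(k,"top only",np.round(v,4),round(e,3))
    h=cv2.cvtColor(p,cv2.COLOR_RGB2HSV);x0,y0=px[0]-38,px[1]-38
    g=cv2.resize(p[y0:y0+76,x0:x0+76],None,fx=6,fy=6).astype(int);H=cv2.cvtColor(g.astype(np.uint8),cv2.COLOR_RGB2HSV)
    m=((H[...,1]>105)&(H[...,2]<135)).astype(np.uint8);m=cv2.morphologyEx(m,cv2.MORPH_OPEN,np.ones((5,5)))
    cs,_=cv2.findContours(m,0,2);b=cv2.boxPoints(cv2.minAreaRect(max(cs,key=cv2.contourArea)))
    W=np.array([back(c,(q+.5)/6-.5+[x0,y0],.018) for q in b]);e=np.roll(W,-1,0)-W;L=np.hypot(*e.T);i=L.argmax()
    a=np.arctan2(e[i,1],e[i,0])%np.pi;print("tray",np.round(W.mean(0),4),"len",np.round(L,3),"ang",round(a,3));
    o=.042 if s is HOUSE else 0
    if a>np.pi/2:a-=np.pi
    print(" pile centre/base by tray",np.round(W.mean(0)-o*np.array([np.cos(a),np.sin(a)]),4),a)
print("jaw",jaw(),"az",np.arctan2(P[1],P[0]),T)
for k in poses: print(k,"jaw angle mod pi",(poses[k][2]+np.pi/2)%np.pi,"az",np.arctan2(poses[k][1],poses[k][0]))
to("front1",.12)
E
```

```text
Tfront top only [0.5748 0.2546 6.5576] 0.044
tray [0.6155 0.2663] len [0.101 0.123 0.1   0.123] ang 0.281
 pile centre/base by tray [0.5752 0.2547] 0.28085853049415466
Troof top only [ 0.6454 -0.003  -0.175 ] 0.041
tray [ 0.6456 -0.003 ] len [0.124 0.101 0.124 0.1  ] ang 2.971
 pile centre/base by tray [ 0.6456 -0.003 ] -0.17019273480767128
Tback top only [ 0.5554 -0.2636  0.1125] 0.057
tray [ 0.5981 -0.2599] len [0.102 0.124 0.102 0.124] ang 0.128
 pile centre/base by tray [ 0.5565 -0.2653] 0.12836076171699595
jaw 1.2099722517334515 az 1.2100005920743877 [[-2.75338454e-05  3.53045363e-01  9.35606205e-01]
 [-1.15622860e-05  9.35606205e-01 -3.53045363e-01]
 [-1.00000000e+00 -2.05384430e-05 -2.16788252e-05]]
front1 jaw angle mod pi 1.0647272623696888 az 0.7489113789466839
front2 jaw angle mod pi 1.8547825740328054 az -0.40808189602950073
back jaw angle mod pi 1.3463092590883052 az -0.7393843753528965
roof1 jaw angle mod pi 2.0628904863562614 az 0.4451899239678596
roof2 jaw angle mod pi 1.9308897414840185 az 0.010984879213301171
Tfront jaw angle mod pi 1.8378401019557529 az 0.41811185488814623
Troof jaw angle mod pi 1.3845611898143142 az -0.004615361677390502
Tback jaw angle mod pi 1.7015971357210613 az -0.4431747065265627
{'x': 0.2782, 'y': -0.4687, 'z': 0.6389, 'wx': 0.0231, 'wy': -0.0, 'wz': 0.0}
```

Tray outlines and pile tops agree within about 1 mm in two trays and 2 mm in the third. Starting with front1, the front at pixel (198,257).

Call:
{"op": "servo_tool", "data": {"targets": [{"x":0.278,"y":-0.4687,"z":0.6389,"wx":0.0231},{"x":0.278,"y":-0.4687,"z":0.6389,"wx":0.0231},{"x":0.278,"y":-0.4687,"z":0.6389,"wx":0.0231},{"x":0.278,"y":-0.4687,"z":0.6389,"wx":0.0231},{"x":0.278,"y":-0.4687,"z":0.6389,"wx":0.0231},{"x":0.278,"y":-0.4687,"z":0.6389,"wx":0.0231},{"x":0.278,"y":-0.4687,"z":0.6389,"wx":0.0231},{"x":0.4,"y":-0.4687,"z":0.6389,"wx":0.0231},{"x":0.5,"y":-0.4687,"z":0.6389,"wx":0.0231},{"x":0.5,"y":-0.4687,"z":0.6389,"wx":0.0231}], "grip": 1, "squeeze": 30}}

```text
$.targets[0]: bad value
```

Run:
```python
import json
p=json.load(open("poses.json"));p["Tfront"]=[.575,.2547,.278];p["Troof"]=[.6455,-.003,-.172];p["Tback"]=[.556,-.2645,.122]
json.dump(p,open("poses.json","w"))
from mv import *
to("front1",-.001);print(s["clock"],P,s["qpos"],s["force"])
p,d=bot.grab_frame("wrist");import cv2;cv2.imwrite("pics/w1.png",p[:,:,::-1])
```

```text
{'x': 0.5807, 'y': -0.4687, 'z': 0.6389, 'wx': 0.0231, 'wy': -0.0, 'wz': 0.0}
0.7 [0.2206316  0.58474639 0.23128613] [-1.28021722  0.52139322 -0.03631718  1.59952419  0.02118389  1.02107829
 -0.11280897] [-0.18334322  0.75526474 -0.16111429]
```

View pics/w1.png

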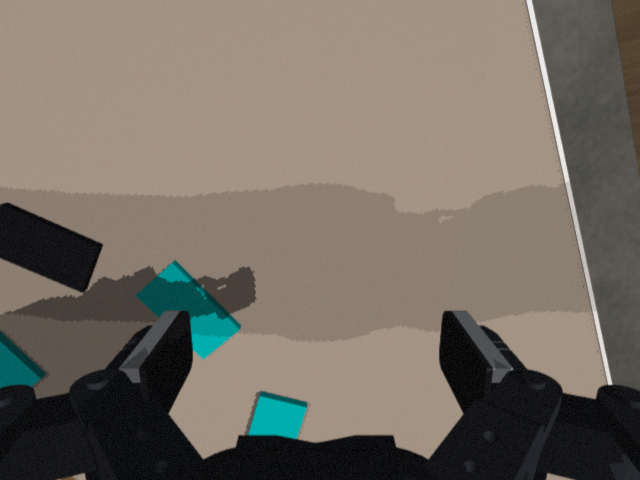

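The move was refused and the arm hasn't moved. The wrist view shows only turquoise and black decoys, at (190,310), (278,413) and (50,245). I'll resend with all six numbers in each row.

Call:
{"op": "servo_tool", "data": {"targets": [{"x":0.28,"y":-0.4687,"z":0.6389,"wx":0.0231,"wy":0,"wz":0},{"x":0.28,"y":-0.4687,"z":0.6389,"wx":0.0231,"wy":0,"wz":0},{"x":0.28,"y":-0.4687,"z":0.6389,"wx":0.0231,"wy":0,"wz":0},{"x":0.28,"y":-0.4687,"z":0.6389,"wx":0.0231,"wy":0,"wz":0},{"x":0.28,"y":-0.4687,"z":0.6389,"wx":0.0231,"wy":0,"wz":0},{"x":0.28,"y":-0.4687,"z":0.6389,"wx":0.0231,"wy":0,"wz":0},{"x":0.28,"y":-0.4687,"z":0.6389,"wx":0.0231,"wy":0,"wz":0},{"x":0.4,"y":-0.4687,"z":0.6389,"wx":0.0231,"wy":0,"wz":0},{"x":0.5,"y":-0.4687,"z":0.6389,"wx":0.0231,"wy":0,"wz":0},{"x":0.5,"y":-0.4687,"z":0.6389,"wx":0.0231,"wy":0,"wz":0}], "grip": 1, "squeeze": 30}}

```text
clock: 2.0
position: [0.3919, 0.3193, 0.0298]
tool_rot: [-1.979, 1.567, -2.484]
force: [-0.7, 0.3, 0.8]
grip_width: 0.0855
```

Run:
```python
from mv import *
to("front1",-.001);print(s["clock"],P,s["qpos"],s["force"])
p,d=bot.grab_frame("wrist");import cv2;cv2.imwrite("pics/w2.png",p[:,:,::-1])
```

```text
{'x': 0.0769, 'y': 0.0018, 'z': 0.0039, 'wx': 0.0003, 'wy': -0.0002, 'wz': 0.0006}
2.0 [0.39191641 0.31932132 0.02977744] [-0.80453691  0.66051526  0.00528648  2.0436161  -0.00885658  0.44123447
  0.27399308] [-0.73519358  0.29082993  0.76633825]
```

View pics/w2.png

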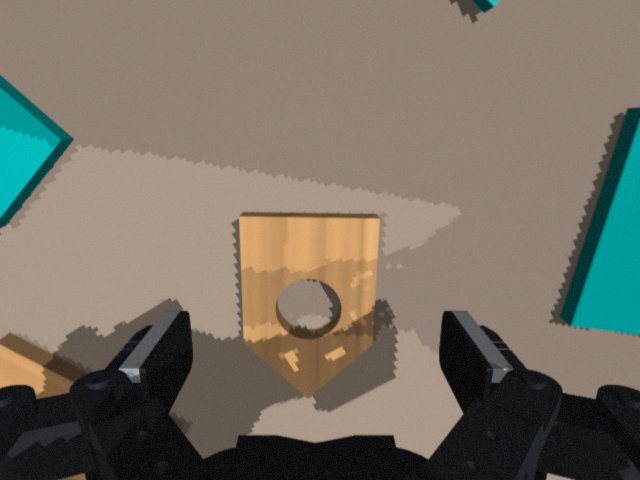

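The holed front sits squarely between the jaws, with its hole at pixel (309,307). Going down.

Call:
{"op": "servo_tool", "data": {"targets": [{"x":0.077,"y":0.002,"z":0.004,"wx":0,"wy":0,"wz":0},{"x":0.077,"y":0.002,"z":0.004,"wx":0,"wy":0,"wz":0},{"x":0.077,"y":0.002,"z":0.004,"wx":0,"wy":0,"wz":0}]}}

```text
clock: 2.42
position: [0.395, 0.3204, 0.0023]
tool_rot: [2.275, 1.57, 1.77]
force: [-0.4, -0.0, -0.1]
grip_width: 0.0852
```

Call:
{"op": "servo_tool", "data": {"targets": [{"x":0,"y":0,"z":0,"wx":0,"wy":0,"wz":0},{"x":0,"y":0,"z":0,"wx":0,"wy":0,"wz":0},{"x":0,"y":0,"z":0,"wx":0,"wy":0,"wz":0},{"x":0,"y":0,"z":0,"wx":0,"wy":0,"wz":0},{"x":0,"y":0,"z":0,"wx":0,"wy":0,"wz":0},{"x":0,"y":0,"z":0,"wx":0,"wy":0,"wz":0}], "grip": -1}}

```text
clock: 3.18
position: [0.3935, 0.317, 0.0045]
tool_rot: [-1.693, 1.565, -2.2]
force: [-18.1, -23.0, 74.5]
grip_width: 0.0516
```

High upward force: the tips are pressing on something. I'll rise and reopen.

Call:
{"op": "servo_tool", "data": {"targets": [{"x":-0.03,"y":0,"z":0,"wx":0,"wy":0,"wz":0},{"x":-0.03,"y":0,"z":0,"wx":0,"wy":0,"wz":0}], "grip": 1}}

```text
clock: 3.42
position: [0.3941, 0.3175, 0.0178]
tool_rot: [-1.597, 1.567, -2.104]
force: [0.2, 0.6, 0.6]
grip_width: 0.0846
```

Call:
{"op": "servo_tool", "data": {"targets": [{"x":-0.12,"y":0,"z":0,"wx":0,"wy":0,"wz":0},{"x":-0.12,"y":0,"z":0,"wx":0,"wy":0,"wz":0},{"x":-0.12,"y":0,"z":0,"wx":0,"wy":0,"wz":0}]}}

```text
clock: 3.8
position: [0.3942, 0.3178, 0.0656]
tool_rot: [-1.599, 1.567, -2.106]
force: [-0.2, -0.4, 0.0]
grip_width: 0.0852
```

Run:
```python
from mv import *
to("front1",.06);print(s["clock"],P,s["qpos"],s["force"],s["grip_width"])
p,d=bot.grab_frame("wrist");import cv2;cv2.imwrite("pics/w3.png",p[:,:,::-1]);print(bot.get_calibration("wrist"))
```

```text
{'x': 0.0141, 'y': 0.0021, 'z': -0.003, 'wx': -0.0001, 'wy': -0.0, 'wz': 0.0006}
3.8 [0.39420088 0.31779711 0.06563288] [-0.80338005  0.59390375  0.00970164  2.03215827 -0.00925114  0.51899722
  0.27711244] [-0.23681624 -0.37938441  0.04680718] 0.08515354836053336
{'intrinsics': array([[419.22685085,   0.        , 315.52226552],
       [  0.        , 419.22685085, 242.11416766],
       [  0.        ,   0.        ,   1.        ]]), 'R': array([[ 0.48447563,  0.87479419, -0.0043004 ],
       [ 0.84138238, -0.46461452,  0.27605983],
       [ 0.2394975 , -0.13736254, -0.96113083]]), 't': array([-0.46851007, -0.17385819,  0.16809948])}
```

View pics/w3.png

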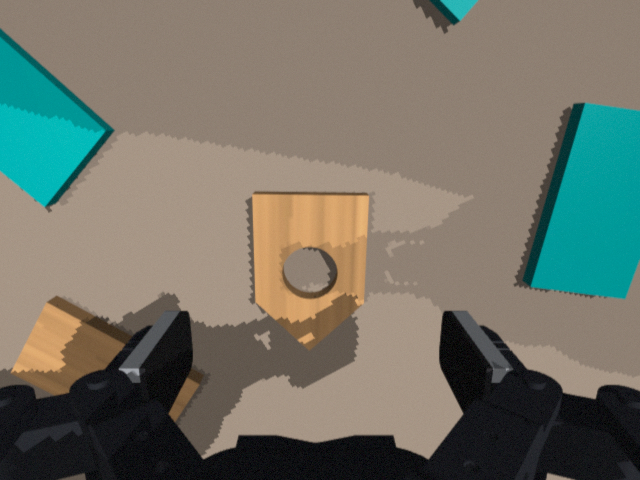

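The board looks undisturbed: base edge at row 193, tip at (310,348). Tip height at the jam matches the top of the board, so the fingers were too shallow. I'll refit the board and go deeper, pre-closing partway first.

Run:
```python
from fit import *
from mv import *
p,d=bot.grab_frame("wrist");c=bot.get_calibration("wrist")
# hole centre & tip/base corners in wrist view at z=9mm
for n,q in dict(hole=(309.5,272),tip=(310,349),b1=(253,193),b2=(369,195)).items(): print(n,np.round(back(c,q,.009),4))
v=poses["front1"];print("expected tip",np.round(poly(HOUSE,v),4),"hole",np.round(poly(np.array([[.04,0]]),v),4))
```

```text
hole [0.3945 0.3135]
tip [0.4326 0.2925]
b1 [0.3466 0.3094]
b2 [0.3742 0.3573]
expected tip [[0.3485 0.3121]
 [0.3975 0.2849]
 [0.4355 0.2958]
 [0.4246 0.3339]
 [0.3756 0.361 ]] hole [[0.397  0.3172]]
```

Run:
```python
from mv import *
x,y,a=grasp(poses["front1"],1);rel(x-.0012,y-.0023,-.003,a)
```

```text
{'x': 0.1701, 'y': -0.0024, 'z': -0.0025, 'wx': -0.0, 'wy': -0.0001, 'wz': 0.0008}
```

Call:
{"op": "servo_tool", "data": {"targets": [{"x":0.1,"y":-0.0024,"z":-0.0025,"wx":0,"wy":0,"wz":0.0008},{"x":0.17,"y":-0.0024,"z":-0.0025,"wx":0,"wy":0,"wz":0.0008},{"x":0.17,"y":-0.0024,"z":-0.0025,"wx":0,"wy":0,"wz":0.0008},{"x":0.17,"y":-0.0024,"z":-0.0025,"wx":0,"wy":0,"wz":0.0008},{"x":0.17,"y":-0.0024,"z":-0.0025,"wx":0,"wy":0,"wz":0.0008}], "grip": 0.5}}

```text
clock: 4.53
position: [0.3922, 0.3166, -0.0033]
tool_rot: [-2.433, 1.57, -2.939]
force: [-0.5, -0.2, -1.0]
grip_width: 0.0644
```

Call:
{"op": "servo_tool", "data": {"targets": [{"x":0,"y":0,"z":0,"wx":0,"wy":0,"wz":0},{"x":0,"y":0,"z":0,"wx":0,"wy":0,"wz":0},{"x":0,"y":0,"z":0,"wx":0,"wy":0,"wz":0}], "grip": -1}}

```text
clock: 4.9
position: [0.3922, 0.3167, -0.0031]
tool_rot: [-2.666, 1.57, 3.111]
force: [-0.6, -0.8, 5.1]
grip_width: 0.055
```

Gripped at 55 mm. Lift and carry to the front tray.

```bash
cat >> mv.py <<'E'
B=np.array([-.0012,-.0023])
def go(k,z,off=.036,near=None):
    x,y,j=grasp(poses[k],"roof" not in k,off);rel(x+B[0],y+B[1],z,j,near)
E
python3 - <<'E'
from mv import *
go("front1",.1);go("Tfront",.1);go("Tfront",.04)
E
```

```text
{'x': -0.2578, 'y': 0.0003, 'z': 0.0, 'wx': -0.0001, 'wy': -0.0001, 'wz': 0.0001}
{'x': -0.2582, 'y': 0.1431, 'z': 0.5385, 'wx': -0.1248, 'wy': -0.0001, 'wz': 0.0}
{'x': -0.1082, 'y': 0.1432, 'z': 0.5386, 'wx': -0.1248, 'wy': -0.0001, 'wz': 0.0}
```

Call:
{"op": "servo_tool", "data": {"targets": [{"x":-0.15,"y":0,"z":0,"wx":0,"wy":0,"wz":0},{"x":-0.258,"y":0.143,"z":0.5385,"wx":-0.1248,"wy":0,"wz":0},{"x":-0.258,"y":0.143,"z":0.5385,"wx":-0.1248,"wy":0,"wz":0},{"x":-0.258,"y":0.143,"z":0.5385,"wx":-0.1248,"wy":0,"wz":0},{"x":-0.258,"y":0.143,"z":0.5385,"wx":-0.1248,"wy":0,"wz":0},{"x":-0.258,"y":0.143,"z":0.5385,"wx":-0.1248,"wy":0,"wz":0},{"x":-0.258,"y":0.143,"z":0.5385,"wx":-0.1248,"wy":0,"wz":0},{"x":-0.2,"y":0.143,"z":0.5385,"wx":-0.1248,"wy":0,"wz":0},{"x":-0.108,"y":0.143,"z":0.5385,"wx":-0.1248,"wy":0,"wz":0},{"x":-0.108,"y":0.143,"z":0.5385,"wx":-0.1248,"wy":0,"wz":0},{"x":-0.108,"y":0.143,"z":0.5385,"wx":-0.1248,"wy":0,"wz":0}]}}

```text
clock: 6.28
position: [0.6083, 0.263, 0.0411]
tool_rot: [1.57, 1.57, 1.848]
force: [-0.1, -0.9, -0.0]
grip_width: 0.0549
```

Run:
```python
from mv import *
go("Tfront",.031);print(s["qpos"],P,s["force"],s["grip_width"])
```

```text
{'x': 0.0252, 'y': -0.0018, 'z': -0.0001, 'wx': -0.0, 'wy': 0.0, 'wz': -0.0001}
[-0.36232223  0.81425194 -0.21206083  1.60651398  0.2271771   0.74501257
  1.17137371] [0.6082535  0.2629885  0.04108431] [-0.12111961 -0.89428859 -0.02480886] 0.054924361215019896
```

Call:
{"op": "servo_tool", "data": {"targets": [{"x":0.026,"y":-0.0018,"z":0,"wx":0,"wy":0,"wz":0},{"x":0.026,"y":-0.0018,"z":0,"wx":0,"wy":0,"wz":0},{"x":0.026,"y":-0.0018,"z":0,"wx":0,"wy":0,"wz":0}]}}

```text
clock: 6.65
position: [0.6086, 0.2624, 0.031]
tool_rot: [0.923, 1.57, 1.2]
force: [0.9, 0.7, -0.1]
grip_width: 0.0553
```

Call:
{"op": "servo_tool", "data": {"targets": [{"x":0,"y":0,"z":0,"wx":0,"wy":0,"wz":0},{"x":0,"y":0,"z":0,"wx":0,"wy":0,"wz":0},{"x":-0.1,"y":0,"z":0,"wx":0,"wy":0,"wz":0},{"x":-0.17,"y":0,"z":0,"wx":0,"wy":0,"wz":0},{"x":-0.17,"y":0,"z":0,"wx":0,"wy":0,"wz":0}], "grip": 0.7}}

```text
clock: 7.28
position: [0.6097, 0.2628, 0.1014]
tool_rot: [0.257, 1.567, 0.535]
force: [0.2, -0.8, -1.1]
grip_width: 0.0726
```

Run:
```python
from mv import *
go("front2",.1);go("front2",.03);print(s["qpos"],P,s["force"],s["grip_width"])
p,d=bot.grab_frame("wrist");import cv2;cv2.imwrite("pics/w4.png",p[:,:,::-1])
```

```text
{'x': -0.0004, 'y': -0.9145, 'z': -0.7094, 'wx': -0.001, 'wy': 0.0006, 'wz': -0.0002}
{'x': 0.1746, 'y': -0.9147, 'z': -0.7101, 'wx': -0.001, 'wy': 0.0006, 'wz': -0.0002}
[-0.35031545  0.73390714 -0.2289823   1.58465186  0.20505624  0.84257566
  1.18974865] [0.6097099  0.2627851  0.10135649] [ 0.17391732 -0.79765306 -1.10146022] 0.07257709226001278
```

View pics/w4.png

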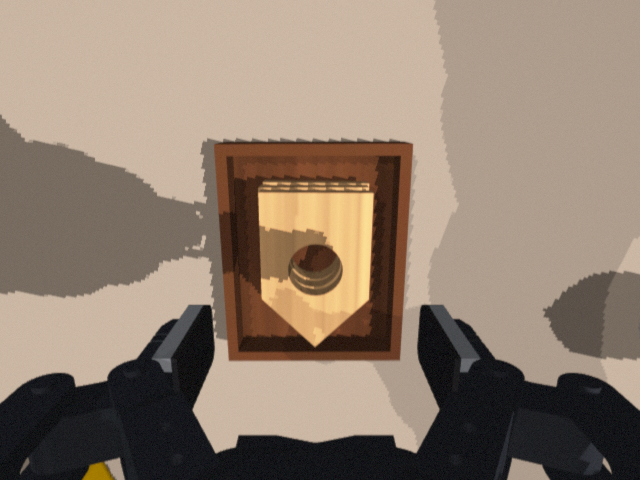

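Front1 rests squarely on the pile: hole at (315,270), layers flush. Next is front2, the front at pixel (364,242).

Call:
{"op": "servo_tool", "data": {"targets": [{"x":0,"y":-0.9145,"z":-0.71,"wx":-0.001,"wy":0.0006,"wz":0},{"x":0,"y":-0.9145,"z":-0.71,"wx":-0.001,"wy":0.0006,"wz":0},{"x":0,"y":-0.9145,"z":-0.71,"wx":-0.001,"wy":0.0006,"wz":0},{"x":0,"y":-0.9145,"z":-0.71,"wx":-0.001,"wy":0.0006,"wz":0},{"x":0,"y":-0.9145,"z":-0.71,"wx":-0.001,"wy":0.0006,"wz":0},{"x":0,"y":-0.9145,"z":-0.71,"wx":-0.001,"wy":0.0006,"wz":0},{"x":0,"y":-0.9145,"z":-0.71,"wx":-0.001,"wy":0.0006,"wz":0},{"x":0,"y":-0.9145,"z":-0.71,"wx":-0.001,"wy":0.0006,"wz":0},{"x":0,"y":-0.9145,"z":-0.71,"wx":-0.001,"wy":0.0006,"wz":0},{"x":0,"y":-0.9145,"z":-0.71,"wx":-0.001,"wy":0.0006,"wz":0},{"x":0.17,"y":-0.9145,"z":-0.71,"wx":-0.001,"wy":0.0006,"wz":0},{"x":0.17,"y":-0.9145,"z":-0.71,"wx":-0.001,"wy":0.0006,"wz":0}], "grip": 0.8}}

```text
clock: 8.82
position: [0.4345, -0.1651, 0.0283]
tool_rot: [2.576, 1.562, 2.862]
force: [-0.3, 0.6, 0.4]
grip_width: 0.0768
```

Run:
```python
from mv import *
go("front2",-.003);print(s["qpos"],P,s["force"],s["grip_width"])
```

```text
{'x': 0.0782, 'y': -0.0061, 'z': 0.0056, 'wx': 0.0004, 'wy': -0.0011, 'wz': -0.0007}
[ 0.38657299  0.63143662 -0.19692435  2.13505399  0.29385678  0.4084939
  1.81225502] [ 0.43445698 -0.16511418  0.02829204] [-0.26051937  0.56066216  0.35427984] 0.07681850042915651
```

Call:
{"op": "servo_tool", "data": {"targets": [{"x":0.02,"y":-0.006,"z":0.0056,"wx":0,"wy":-0.0011,"wz":-0.0007},{"x":0.078,"y":-0.006,"z":0.0056,"wx":0,"wy":-0.0011,"wz":-0.0007},{"x":0.078,"y":-0.006,"z":0.0056,"wx":0,"wy":-0.0011,"wz":-0.0007},{"x":0.078,"y":-0.006,"z":0.0056,"wx":0,"wy":-0.0011,"wz":-0.0007},{"x":0.078,"y":-0.006,"z":0.0056,"wx":0,"wy":-0.0011,"wz":-0.0007}], "grip": 0.6}}

```text
clock: 9.45
position: [0.4376, -0.167, -0.0018]
tool_rot: [-0.619, 1.569, -0.332]
force: [0.9, -0.9, -0.1]
grip_width: 0.0684
```

Call:
{"op": "servo_tool", "data": {"targets": [{"x":0,"y":0,"z":0,"wx":0,"wy":0,"wz":0},{"x":0,"y":0,"z":0,"wx":0,"wy":0,"wz":0},{"x":0,"y":0,"z":0,"wx":0,"wy":0,"wz":0},{"x":0,"y":0,"z":0,"wx":0,"wy":0,"wz":0}], "grip": -1}}

```text
clock: 9.95
position: [0.4379, -0.1671, -0.0012]
tool_rot: [-0.679, 1.568, -0.393]
force: [-2.7, 0.7, 13.4]
grip_width: 0.055
```

Run:
```python
from mv import *
go("Tfront",.1);go("Tfront",.05);print(s["qpos"],P,s["force"],s["grip_width"])
```

```text
{'x': -0.253, 'y': 0.9093, 'z': 0.7124, 'wx': 0.0013, 'wy': 0.0003, 'wz': 0.0002}
{'x': -0.128, 'y': 0.9094, 'z': 0.7121, 'wx': 0.0013, 'wy': 0.0003, 'wz': 0.0002}
[ 0.36075733  0.69203139 -0.160973    2.138742    0.32155164  0.33074178
  1.78824913] [ 0.43788926 -0.16714011 -0.00116605] [-2.6995841   0.69339238 13.4151525 ] 0.055042900069982276
```

Call:
{"op": "servo_tool", "data": {"targets": [{"x":-0.15,"y":0,"z":0,"wx":0,"wy":0,"wz":0},{"x":-0.253,"y":0.909,"z":0.712,"wx":0.0013,"wy":0,"wz":0},{"x":-0.253,"y":0.909,"z":0.712,"wx":0.0013,"wy":0,"wz":0},{"x":-0.253,"y":0.909,"z":0.712,"wx":0.0013,"wy":0,"wz":0},{"x":-0.253,"y":0.909,"z":0.712,"wx":0.0013,"wy":0,"wz":0},{"x":-0.253,"y":0.909,"z":0.712,"wx":0.0013,"wy":0,"wz":0},{"x":-0.253,"y":0.909,"z":0.712,"wx":0.0013,"wy":0,"wz":0},{"x":-0.253,"y":0.909,"z":0.712,"wx":0.0013,"wy":0,"wz":0},{"x":-0.253,"y":0.909,"z":0.712,"wx":0.0013,"wy":0,"wz":0},{"x":-0.253,"y":0.909,"z":0.712,"wx":0.0013,"wy":0,"wz":0},{"x":-0.253,"y":0.909,"z":0.712,"wx":0.0013,"wy":0,"wz":0},{"x":-0.253,"y":0.909,"z":0.712,"wx":0.0013,"wy":0,"wz":0}]}}

```text
clock: 11.45
position: [0.6083, 0.2608, 0.1001]
tool_rot: [-0.888, 1.568, -0.612]
force: [0.0, 0.1, -0.3]
grip_width: 0.0553
```

Run:
```python
from mv import *
go("Tfront",.042);print(P,s["force"],s["grip_width"])
```

```text
{'x': 0.1453, 'y': 0.0038, 'z': 0.001, 'wx': -0.0002, 'wy': 0.0002, 'wz': 0.0003}
[0.60832616 0.26078164 0.10010253] [ 0.01889185  0.09061791 -0.25253293] 0.05527409462370633
```

Call:
{"op": "servo_tool", "data": {"targets": [{"x":0.1,"y":0.0038,"z":0.001,"wx":0,"wy":0,"wz":0},{"x":0.145,"y":0.0038,"z":0.001,"wx":0,"wy":0,"wz":0},{"x":0.145,"y":0.0038,"z":0.001,"wx":0,"wy":0,"wz":0},{"x":0.145,"y":0.0038,"z":0.001,"wx":0,"wy":0,"wz":0},{"x":0.145,"y":0.0038,"z":0.001,"wx":0,"wy":0,"wz":0}]}}

```text
clock: 12.08
position: [0.6087, 0.2623, 0.0428]
tool_rot: [-0.674, 1.568, -0.397]
force: [0.9, 1.0, -0.4]
grip_width: 0.0552
```

Call:
{"op": "servo_tool", "data": {"targets": [{"x":0,"y":0,"z":0,"wx":0,"wy":0,"wz":0},{"x":0,"y":0,"z":0,"wx":0,"wy":0,"wz":0},{"x":-0.1,"y":0,"z":0,"wx":0,"wy":0,"wz":0},{"x":-0.15,"y":0,"z":0,"wx":0,"wy":0,"wz":0},{"x":-0.15,"y":0,"z":0,"wx":0,"wy":0,"wz":0}], "grip": 0.7}}

```text
clock: 12.7
position: [0.6093, 0.2627, 0.1043]
tool_rot: [-0.279, 1.566, -0.003]
force: [0.5, 0.4, 0.6]
grip_width: 0.0729
```

Run:
```python
from mv import *
go("roof1",.1);go("roof1",.03);print(P,s["force"],s["grip_width"])
p,d=bot.grab_frame("wrist");import cv2;cv2.imwrite("pics/w5.png",p[:,:,::-1])
```

```text
{'x': 0.008, 'y': -0.0364, 'z': -0.5668, 'wx': -0.0343, 'wy': 0.0008, 'wz': 0.0003}
{'x': 0.183, 'y': -0.0362, 'z': -0.5677, 'wx': -0.0343, 'wy': 0.0008, 'wz': 0.0003}
[0.60929455 0.2626735  0.10430759] [0.49627562 0.41520455 0.59423388] 0.07291464146934386
```

View pics/w5.png

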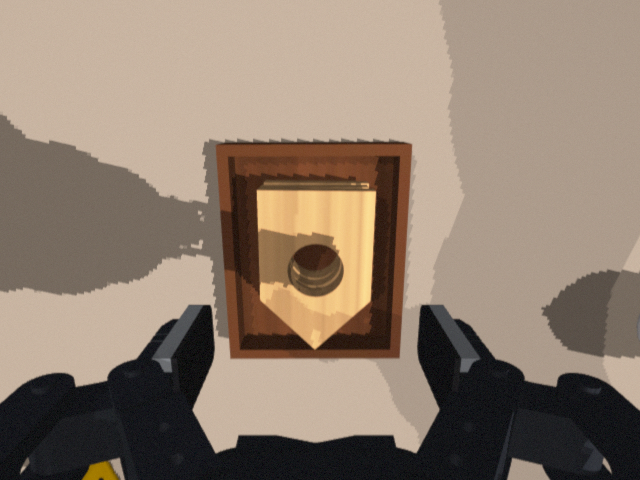

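The second front is flush on the first, with its hole at (316,270). Next is roof1, the plain board at pixel (243,258).

Call:
{"op": "servo_tool", "data": {"targets": [{"x":0.008,"y":-0.0364,"z":-0.567,"wx":-0.0343,"wy":0.0008,"wz":0},{"x":0.008,"y":-0.0364,"z":-0.567,"wx":-0.0343,"wy":0.0008,"wz":0},{"x":0.008,"y":-0.0364,"z":-0.567,"wx":-0.0343,"wy":0.0008,"wz":0},{"x":0.008,"y":-0.0364,"z":-0.567,"wx":-0.0343,"wy":0.0008,"wz":0},{"x":0.008,"y":-0.0364,"z":-0.567,"wx":-0.0343,"wy":0.0008,"wz":0},{"x":0.008,"y":-0.0364,"z":-0.567,"wx":-0.0343,"wy":0.0008,"wz":0},{"x":0.008,"y":-0.0364,"z":-0.567,"wx":-0.0343,"wy":0.0008,"wz":0},{"x":0.1,"y":-0.0364,"z":-0.567,"wx":-0.0343,"wy":0.0008,"wz":0},{"x":0.18,"y":-0.0364,"z":-0.567,"wx":-0.0343,"wy":0.0008,"wz":0},{"x":0.18,"y":-0.0364,"z":-0.567,"wx":-0.0343,"wy":0.0008,"wz":0}]}}

```text
clock: 14.0
position: [0.3938, 0.1861, 0.0287]
tool_rot: [-2.839, 1.564, -2.347]
force: [0.1, 0.7, 0.8]
grip_width: 0.0726
```

Run:
```python
from mv import *
go("roof1",-.003);print(s["qpos"],P,s["force"],s["grip_width"])
```

```text
{'x': 0.0793, 'y': 0.0002, 'z': 0.0043, 'wx': 0.0, 'wy': -0.001, 'wz': 0.0003}
[-0.42256397  0.60654289 -0.20062952  2.20907024  0.33234755  0.35989335
  1.16182913] [0.39380472 0.18608029 0.02872188] [0.10057034 0.72442325 0.81943621] 0.07263247785078923
```

Call:
{"op": "servo_tool", "data": {"targets": [{"x":0.03,"y":0,"z":0.0043,"wx":0,"wy":-0.001,"wz":0},{"x":0.079,"y":0,"z":0.0043,"wx":0,"wy":-0.001,"wz":0},{"x":0.079,"y":0,"z":0.0043,"wx":0,"wy":-0.001,"wz":0},{"x":0.079,"y":0,"z":0.0043,"wx":0,"wy":-0.001,"wz":0},{"x":0.079,"y":0,"z":0.0043,"wx":0,"wy":-0.001,"wz":0}], "grip": 0.4}}

```text
clock: 14.62
position: [0.3957, 0.1869, -0.0021]
tool_rot: [-0.926, 1.568, -0.434]
force: [-0.4, -0.1, 1.2]
grip_width: 0.0597
```

Call:
{"op": "servo_tool", "data": {"targets": [{"x":0,"y":0,"z":0,"wx":0,"wy":0,"wz":0},{"x":0,"y":0,"z":0,"wx":0,"wy":0,"wz":0},{"x":0,"y":0,"z":0,"wx":0,"wy":0,"wz":0},{"x":0,"y":0,"z":0,"wx":0,"wy":0,"wz":0}], "grip": -1}}

```text
clock: 15.12
position: [0.3959, 0.187, -0.0017]
tool_rot: [-0.75, 1.568, -0.258]
force: [-0.8, -1.0, 10.5]
grip_width: 0.0492
```

Run:
```python
from mv import *
go("Troof",.1);print(s["qpos"],P,s["force"],s["grip_width"])
```

```text
{'x': -0.2521, 'y': -0.7175, 'z': 0.3209, 'wx': 0.1057, 'wy': 0.0004, 'wz': 0.0002}
[-0.46022328  0.67271451 -0.15223611  2.21572876  0.36500677  0.27412032
  1.13076849] [ 0.39588551  0.18696945 -0.00167312] [-0.83325793 -1.02823907 10.47693895] 0.04919088514832926
```

Call:
{"op": "servo_tool", "data": {"targets": [{"x":-0.15,"y":0,"z":0,"wx":0,"wy":0,"wz":0},{"x":-0.252,"y":-0.7175,"z":0.321,"wx":0.1057,"wy":0,"wz":0},{"x":-0.252,"y":-0.7175,"z":0.321,"wx":0.1057,"wy":0,"wz":0},{"x":-0.252,"y":-0.7175,"z":0.321,"wx":0.1057,"wy":0,"wz":0},{"x":-0.252,"y":-0.7175,"z":0.321,"wx":0.1057,"wy":0,"wz":0},{"x":-0.252,"y":-0.7175,"z":0.321,"wx":0.1057,"wy":0,"wz":0},{"x":-0.252,"y":-0.7175,"z":0.321,"wx":0.1057,"wy":0,"wz":0},{"x":-0.252,"y":-0.7175,"z":0.321,"wx":0.1057,"wy":0,"wz":0},{"x":-0.252,"y":-0.7175,"z":0.321,"wx":0.1057,"wy":0,"wz":0},{"x":-0.252,"y":-0.7175,"z":0.321,"wx":0.1057,"wy":0,"wz":0}]}}

```text
clock: 16.38
position: [0.6439, -0.0043, 0.1001]
tool_rot: [-0.024, 1.568, -0.195]
force: [-0.5, 0.1, 0.8]
grip_width: 0.049
```

Run:
```python
from mv import *
go("Troof",.0325);print(P,s["force"],s["grip_width"])
```

```text
{'x': 0.1689, 'y': -0.0022, 'z': 0.001, 'wx': 0.0002, 'wy': 0.0004, 'wz': 0.0}
[ 0.64388815 -0.00433956  0.10006315] [-0.51582048  0.11693013  0.80252434] 0.0490312815871089
```

Call:
{"op": "servo_tool", "data": {"targets": [{"x":0.12,"y":-0.0022,"z":0.001,"wx":0,"wy":0,"wz":0},{"x":0.168,"y":-0.0022,"z":0.001,"wx":0,"wy":0,"wz":0},{"x":0.168,"y":-0.0022,"z":0.001,"wx":0,"wy":0,"wz":0},{"x":0.168,"y":-0.0022,"z":0.001,"wx":0,"wy":0,"wz":0},{"x":0.168,"y":-0.0022,"z":0.001,"wx":0,"wy":0,"wz":0}]}}

```text
clock: 17.0
position: [0.6446, -0.0052, 0.0335]
tool_rot: [0.03, 1.567, -0.141]
force: [0.6, 0.2, -0.2]
grip_width: 0.049
```

Call:
{"op": "servo_tool", "data": {"targets": [{"x":0,"y":0,"z":0,"wx":0,"wy":0,"wz":0},{"x":0,"y":0,"z":0,"wx":0,"wy":0,"wz":0},{"x":-0.1,"y":0,"z":0,"wx":0,"wy":0,"wz":0},{"x":-0.17,"y":0,"z":0,"wx":0,"wy":0,"wz":0},{"x":-0.17,"y":0,"z":0,"wx":0,"wy":0,"wz":0}], "grip": 0.6}}

```text
clock: 17.62
position: [0.6456, -0.0052, 0.1038]
tool_rot: [0.12, 1.564, -0.051]
force: [0.7, -0.2, -0.4]
grip_width: 0.0686
```

Run:
```python
from mv import *
go("roof2",.1);go("roof2",.03);print(P,s["force"],s["grip_width"])
p,d=bot.grab_frame("wrist");import cv2;cv2.imwrite("pics/w6.png",p[:,:,::-1])
```

```text
{'x': 0.006, 'y': -0.0666, 'z': -0.4998, 'wx': -0.0845, 'wy': 0.0011, 'wz': 0.0002}
{'x': 0.181, 'y': -0.0667, 'z': -0.5011, 'wx': -0.0845, 'wy': 0.0011, 'wz': 0.0002}
[ 0.64556628 -0.00520672  0.10379163] [ 0.66234229 -0.21121001 -0.36582145] 0.0685599637464685
```

View pics/w6.png

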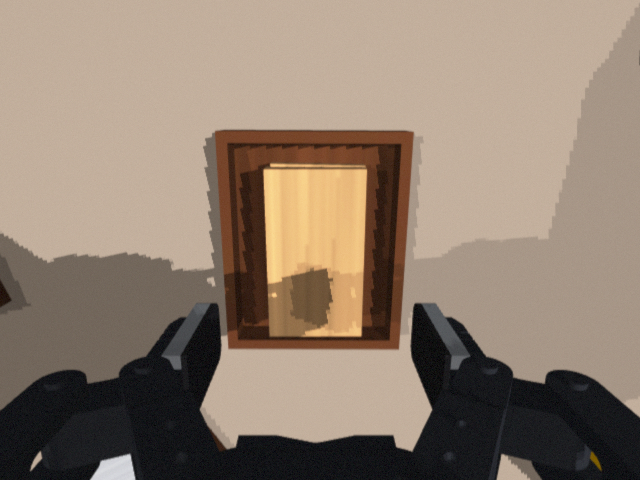

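Roof1 is flush on the roof pile, spanning (265–367, 165–338). Next is roof2, at pixel (306,240).

Call:
{"op": "servo_tool", "data": {"targets": [{"x":0.006,"y":-0.0666,"z":-0.5,"wx":-0.0845,"wy":0.001,"wz":0},{"x":0.006,"y":-0.0666,"z":-0.5,"wx":-0.0845,"wy":0.001,"wz":0},{"x":0.006,"y":-0.0666,"z":-0.5,"wx":-0.0845,"wy":0.001,"wz":0},{"x":0.006,"y":-0.0666,"z":-0.5,"wx":-0.0845,"wy":0.001,"wz":0},{"x":0.006,"y":-0.0666,"z":-0.5,"wx":-0.0845,"wy":0.001,"wz":0},{"x":0.006,"y":-0.0666,"z":-0.5,"wx":-0.0845,"wy":0.001,"wz":0},{"x":0.006,"y":-0.0666,"z":-0.5,"wx":-0.0845,"wy":0.001,"wz":0},{"x":0.1,"y":-0.0666,"z":-0.5,"wx":-0.0845,"wy":0.001,"wz":0},{"x":0.18,"y":-0.0666,"z":-0.5,"wx":-0.0845,"wy":0.001,"wz":0},{"x":0.18,"y":-0.0666,"z":-0.5,"wx":-0.0845,"wy":0.001,"wz":0}]}}

```text
clock: 18.92
position: [0.4427, 0.0026, 0.0278]
tool_rot: [3.062, 1.566, -2.861]
force: [0.6, -0.3, 0.4]
grip_width: 0.068
```

Run:
```python
from mv import *
go("roof2",-.003);print(s["qpos"],P,s["force"],s["grip_width"])
```

```text
{'x': 0.0769, 'y': -0.0013, 'z': 0.0035, 'wx': 0.0, 'wy': -0.0008, 'wz': -0.0001}
[ 0.01108068  0.61367788 -0.19551163  2.19279778  0.31966521  0.36621067
  1.48139127] [0.44269342 0.00264471 0.0277539 ] [ 0.62316185 -0.33820507  0.39290096] 0.0680475232898199
```

Call:
{"op": "servo_tool", "data": {"targets": [{"x":0.03,"y":-0.001,"z":0.0035,"wx":0,"wy":-0.0008,"wz":0},{"x":0.077,"y":-0.001,"z":0.0035,"wx":0,"wy":-0.0008,"wz":0},{"x":0.077,"y":-0.001,"z":0.0035,"wx":0,"wy":-0.0008,"wz":0},{"x":0.077,"y":-0.001,"z":0.0035,"wx":0,"wy":-0.0008,"wz":0},{"x":0.077,"y":-0.001,"z":0.0035,"wx":0,"wy":-0.0008,"wz":0}], "grip": 0.4}}

```text
clock: 19.55
position: [0.4445, 0.0027, -0.0023]
tool_rot: [0.099, 1.57, 0.46]
force: [0.5, 1.0, 0.2]
grip_width: 0.0599
```

Call:
{"op": "servo_tool", "data": {"targets": [{"x":0,"y":0,"z":0,"wx":0,"wy":0,"wz":0},{"x":0,"y":0,"z":0,"wx":0,"wy":0,"wz":0},{"x":0,"y":0,"z":0,"wx":0,"wy":0,"wz":0},{"x":0,"y":0,"z":0,"wx":0,"wy":0,"wz":0}], "grip": -1}}

```text
clock: 20.05
position: [0.4448, 0.0027, -0.0019]
tool_rot: [-0.109, 1.569, 0.251]
force: [-1.1, -0.1, 10.4]
grip_width: 0.0491
```

Run:
```python
from mv import *
go("Troof",.1);print(P,s["force"],s["grip_width"])
```

```text
{'x': -0.2538, 'y': -0.1944, 'z': 0.4603, 'wx': 0.0847, 'wy': 0.0003, 'wz': -0.0}
[ 0.44478512  0.00266595 -0.00186365] [-1.1148994  -0.11375043 10.42755336] 0.04906980838096306
```

Call:
{"op": "servo_tool", "data": {"targets": [{"x":-0.15,"y":0,"z":0,"wx":0,"wy":0,"wz":0},{"x":-0.254,"y":-0.1944,"z":0.46,"wx":0.0847,"wy":0,"wz":0},{"x":-0.254,"y":-0.1944,"z":0.46,"wx":0.0847,"wy":0,"wz":0},{"x":-0.254,"y":-0.1944,"z":0.46,"wx":0.0847,"wy":0,"wz":0},{"x":-0.254,"y":-0.1944,"z":0.46,"wx":0.0847,"wy":0,"wz":0},{"x":-0.254,"y":-0.1944,"z":0.46,"wx":0.0847,"wy":0,"wz":0},{"x":-0.254,"y":-0.1944,"z":0.46,"wx":0.0847,"wy":0,"wz":0},{"x":-0.254,"y":-0.1944,"z":0.46,"wx":0.0847,"wy":0,"wz":0}]}}

```text
clock: 21.05
position: [0.6434, -0.0054, 0.1001]
tool_rot: [0.518, 1.569, 0.346]
force: [0.4, 1.1, -0.8]
grip_width: 0.049
```

Run:
```python
from mv import *
go("Troof",.0415);print(P,s["force"],s["grip_width"])
```

```text
{'x': 0.1464, 'y': 0.0005, 'z': 0.0021, 'wx': -0.0, 'wy': 0.0002, 'wz': -0.0001}
[ 0.64337389 -0.00539287  0.10006732] [ 0.39623576  1.11698488 -0.77248159] 0.04901190776526974
```

Call:
{"op": "servo_tool", "data": {"targets": [{"x":0.1,"y":0.0005,"z":0.002,"wx":0,"wy":0,"wz":0},{"x":0.146,"y":0.0005,"z":0.002,"wx":0,"wy":0,"wz":0},{"x":0.146,"y":0.0005,"z":0.002,"wx":0,"wy":0,"wz":0},{"x":0.146,"y":0.0005,"z":0.002,"wx":0,"wy":0,"wz":0},{"x":0.146,"y":0.0005,"z":0.002,"wx":0,"wy":0,"wz":0}]}}

```text
clock: 21.68
position: [0.6445, -0.0053, 0.0423]
tool_rot: [0.422, 1.569, 0.25]
force: [-0.2, 0.7, -0.1]
grip_width: 0.0488
```

Call:
{"op": "servo_tool", "data": {"targets": [{"x":0,"y":0,"z":0,"wx":0,"wy":0,"wz":0},{"x":0,"y":0,"z":0,"wx":0,"wy":0,"wz":0},{"x":-0.1,"y":0,"z":0,"wx":0,"wy":0,"wz":0},{"x":-0.15,"y":0,"z":0,"wx":0,"wy":0,"wz":0},{"x":-0.15,"y":0,"z":0,"wx":0,"wy":0,"wz":0}], "grip": 0.7}}

```text
clock: 22.3
position: [0.6452, -0.0053, 0.1038]
tool_rot: [0.295, 1.566, 0.123]
force: [-0.3, 0.4, -0.8]
grip_width: 0.073
```

Run:
```python
from mv import *
go("back",.1);go("back",.03);print(P,s["qpos"],s["force"],s["grip_width"],jaw())
p,d=bot.grab_frame("wrist");import cv2;cv2.imwrite("pics/w7.png",p[:,:,::-1])
```

```text
{'x': 0.0063, 'y': -0.948, 'z': -0.4459, 'wx': 0.0083, 'wy': 0.0007, 'wz': -0.0002}
{'x': 0.1813, 'y': -0.9482, 'z': -0.4466, 'wx': 0.0083, 'wy': 0.0007, 'wz': -0.0002}
[ 0.64522563 -0.00533273  0.1038149 ] [-0.00236059  0.69897433 -0.12381077  1.64294823  0.11063037  0.80186709
  1.22457507] [-0.3234127   0.40434062 -0.84220349] 0.07302482293470743 1.3986384544108237
```

View pics/w7.png

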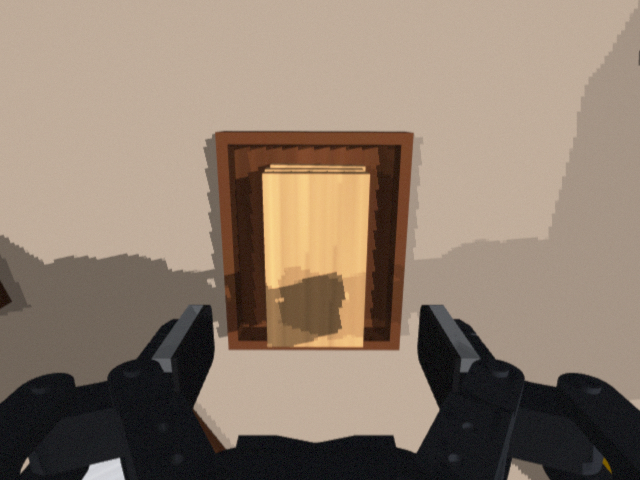

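Roof2 lies on roof1, a few mm toward the tray's +x (rows 172–348), still within tolerance. Last is the back, at pixel (427,253).

Call:
{"op": "servo_tool", "data": {"targets": [{"x":0.006,"y":-0.948,"z":-0.446,"wx":0.0083,"wy":0.0007,"wz":0},{"x":0.006,"y":-0.948,"z":-0.446,"wx":0.0083,"wy":0.0007,"wz":0},{"x":0.006,"y":-0.948,"z":-0.446,"wx":0.0083,"wy":0.0007,"wz":0},{"x":0.006,"y":-0.948,"z":-0.446,"wx":0.0083,"wy":0.0007,"wz":0},{"x":0.006,"y":-0.948,"z":-0.446,"wx":0.0083,"wy":0.0007,"wz":0},{"x":0.006,"y":-0.948,"z":-0.446,"wx":0.0083,"wy":0.0007,"wz":0},{"x":0.006,"y":-0.948,"z":-0.446,"wx":0.0083,"wy":0.0007,"wz":0},{"x":0.006,"y":-0.948,"z":-0.446,"wx":0.0083,"wy":0.0007,"wz":0},{"x":0.006,"y":-0.948,"z":-0.446,"wx":0.0083,"wy":0.0007,"wz":0},{"x":0.1,"y":-0.948,"z":-0.446,"wx":0.0083,"wy":0.0007,"wz":0},{"x":0.18,"y":-0.948,"z":-0.446,"wx":0.0083,"wy":0.0007,"wz":0},{"x":0.18,"y":-0.948,"z":-0.446,"wx":0.0083,"wy":0.0007,"wz":0}], "grip": 0.8}}

```text
clock: 23.85
position: [0.4039, -0.3462, 0.0279]
tool_rot: [2.616, 1.565, 2.394]
force: [0.9, 0.4, 0.3]
grip_width: 0.0768
```

Run:
```python
from mv import *
go("back",-.003);print(s["qpos"],P,s["force"],s["grip_width"])
```

```text
{'x': 0.0771, 'y': -0.0051, 'z': 0.0033, 'wx': 0.0004, 'wy': -0.0008, 'wz': -0.0005}
[ 0.67946408  0.68865392 -0.11180216  1.96928928  0.14717363  0.49733367
  1.81199252] [ 0.40388251 -0.34618606  0.02786129] [0.92370806 0.43392183 0.30203458] 0.07676407381143677
```

Call:
{"op": "servo_tool", "data": {"targets": [{"x":0.02,"y":-0.005,"z":0.0033,"wx":0,"wy":-0.0008,"wz":-0.0005},{"x":0.078,"y":-0.005,"z":0.0033,"wx":0,"wy":-0.0008,"wz":-0.0005},{"x":0.078,"y":-0.005,"z":0.0033,"wx":0,"wy":-0.0008,"wz":-0.0005},{"x":0.078,"y":-0.005,"z":0.0033,"wx":0,"wy":-0.0008,"wz":-0.0005},{"x":0.078,"y":-0.005,"z":0.0033,"wx":0,"wy":-0.0008,"wz":-0.0005}], "grip": 0.6}}

```text
clock: 24.48
position: [0.4051, -0.3486, -0.0024]
tool_rot: [-0.56, 1.57, -0.782]
force: [0.1, -0.4, 0.1]
grip_width: 0.0687
```

Call:
{"op": "servo_tool", "data": {"targets": [{"x":0,"y":0,"z":0,"wx":0,"wy":0,"wz":0},{"x":0,"y":0,"z":0,"wx":0,"wy":0,"wz":0},{"x":0,"y":0,"z":0,"wx":0,"wy":0,"wz":0},{"x":0,"y":0,"z":0,"wx":0,"wy":0,"wz":0}], "grip": -1}}

```text
clock: 24.98
position: [0.4053, -0.3488, -0.0017]
tool_rot: [-0.493, 1.569, -0.715]
force: [-1.6, 1.2, 10.9]
grip_width: 0.0549
```

Run:
```python
from mv import *
go("Tback",.1);print(P,s["force"],s["grip_width"])
```

```text
{'x': -0.2539, 'y': 0.3124, 'z': 0.4045, 'wx': -0.0547, 'wy': 0.0003, 'wz': 0.0002}
[ 0.4053267  -0.34883264 -0.00174187] [-1.5759741   1.24992308 10.9290254 ] 0.05488409920275583
```

Call:
{"op": "servo_tool", "data": {"targets": [{"x":-0.15,"y":0,"z":0,"wx":0,"wy":0,"wz":0},{"x":-0.254,"y":0.3124,"z":0.4045,"wx":-0.0547,"wy":0,"wz":0},{"x":-0.254,"y":0.3124,"z":0.4045,"wx":-0.0547,"wy":0,"wz":0},{"x":-0.254,"y":0.3124,"z":0.4045,"wx":-0.0547,"wy":0,"wz":0},{"x":-0.254,"y":0.3124,"z":0.4045,"wx":-0.0547,"wy":0,"wz":0},{"x":-0.254,"y":0.3124,"z":0.4045,"wx":-0.0547,"wy":0,"wz":0},{"x":-0.254,"y":0.3124,"z":0.4045,"wx":-0.0547,"wy":0,"wz":0},{"x":-0.254,"y":0.3124,"z":0.4045,"wx":-0.0547,"wy":0,"wz":0}]}}

```text
clock: 25.98
position: [0.5895, -0.2633, 0.0999]
tool_rot: [-1.213, 1.569, -1.093]
force: [0.2, 0.8, -0.8]
grip_width: 0.0546
```

Run:
```python
from mv import *
go("Tback",.0325);print(P,s["force"],s["grip_width"])
```

```text
{'x': 0.1686, 'y': 0.0022, 'z': 0.0026, 'wx': -0.0002, 'wy': 0.0001, 'wz': 0.0003}
[ 0.5895301  -0.26329605  0.09994486] [ 0.22383719  0.79878606 -0.75809025] 0.0546256179654707
```

Call:
{"op": "servo_tool", "data": {"targets": [{"x":0.12,"y":0.0022,"z":0.0026,"wx":0,"wy":0,"wz":0},{"x":0.168,"y":0.0022,"z":0.0026,"wx":0,"wy":0,"wz":0},{"x":0.168,"y":0.0022,"z":0.0026,"wx":0,"wy":0,"wz":0},{"x":0.168,"y":0.0022,"z":0.0026,"wx":0,"wy":0,"wz":0},{"x":0.168,"y":0.0022,"z":0.0026,"wx":0,"wy":0,"wz":0}]}}

```text
clock: 26.6
position: [0.591, -0.2627, 0.0339]
tool_rot: [-0.892, 1.568, -0.772]
force: [-0.2, -0.7, -0.0]
grip_width: 0.0549
```

Call:
{"op": "servo_tool", "data": {"targets": [{"x":0,"y":0,"z":0,"wx":0,"wy":0,"wz":0},{"x":0,"y":0,"z":0,"wx":0,"wy":0,"wz":0},{"x":-0.1,"y":0,"z":0,"wx":0,"wy":0,"wz":0},{"x":-0.3,"y":0,"z":0,"wx":0,"wy":0,"wz":0},{"x":-0.4,"y":0,"z":-0.5,"wx":0,"wy":0,"wz":0},{"x":-0.4,"y":0,"z":-0.5,"wx":0,"wy":0,"wz":0},{"x":-0.4,"y":0,"z":-0.5,"wx":0,"wy":0,"wz":0},{"x":-0.4,"y":0,"z":-0.5,"wx":0,"wy":0,"wz":0},{"x":-0.4,"y":0,"z":-0.5,"wx":0,"wy":0,"wz":0},{"x":-0.4,"y":0,"z":-0.5,"wx":0,"wy":0,"wz":0}], "grip": 0.7}}

```text
clock: 27.85
position: [0.3934, -0.286, 0.1933]
tool_rot: [-0.704, 1.567, -0.583]
force: [-0.2, 0.1, -0.7]
grip_width: 0.0728
```

Run:
```python
from fit import *
from mv import *
p,d=bot.grab_frame("top");c=bot.get_calibration("top");print(s["clock"],P,s["force"])
for k,px,sh,z in(("Tfront",(217,181),HOUSE,.051),("Troof",(308,171),ROOF,.051),("Tback",(398,190),HOUSE,.042)):
    v,e=fit(p,c,px,sh,z,z,r=24,hint=poses[k][2]);t=poses[k];dx=v[:2]-t[:2]
    a=t[2];print(k,"along/across mm",np.round(1e3*np.array([dx@[np.cos(a),np.sin(a)],dx@[-np.sin(a),np.cos(a)]]),1),"dyaw",round(v[2]-a,3),"cost",round(e,3))
    q=proj(c,np.r_[poly(np.array([[.015 if sh is HOUSE else 0,.0]]),v)[0],z][None])[0].astype(int);D=d[q[1]-2:q[1]+3,q[0]-2:q[0]+3]
    Z=np.median(D);r=np.linalg.solve(c["intrinsics"],[q[0],q[1],1])*Z;print("  top z",round((c["R"].T@(r-c["t"]))[2],4))
im=cv2.resize(p[130:310,90:510,::-1],None,fx=1.9,fy=1.9,interpolation=cv2.INTER_CUBIC);cv2.imwrite("pics/end.png",im)
```

```text
27.85 [ 0.39341882 -0.28601319  0.19331581] [-0.23591618  0.08942719 -0.70913039]
Tfront along/across mm [-1.   1.1] dyaw -0.013 cost 0.048
  top z 0.0514
Troof along/across mm [-0.5  0.5] dyaw 0.0 cost 0.045
  top z 0.0539
Tback along/across mm [-0.5  2.3] dyaw -0.036 cost 0.058
  top z 0.0441
```

View pics/end.png

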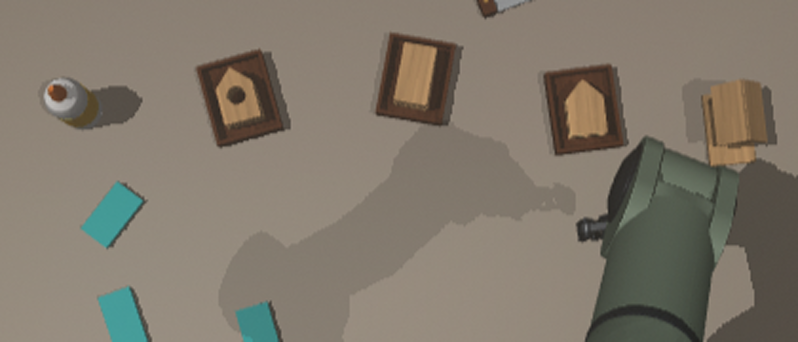

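All five boards are on their piles. The bottle at (65,98) and bird-house at (738,120) are unmoved, and the top-view fits are within about 2.5 mm. Handing in.

```bash
python3 -c "
from workcell import bot
print(bot.observe()['qd'].round(3));print(bot.job_done())"
```

```text
[-0.002  0.004  0.002  0.002 -0.003  0.     0.003]
the job is handed in; nothing more can be done
None
```

All five boards are on the piles of their kind and the job is handed in, at about 28 s of the 109 s allowed. No verdict is reported on hand-in.

The last top-camera check fitted the upper board of each pile against the original pile:

| Tray | Along / across the tray | Angle off | Top height (expected) |
|---|---|---|---|
| Fronts (2 boards) | -1.0 / 1.1 mm | -0.013 rad | 51 mm (51) |
| Roofs (2 boards) | -0.5 / 0.5 mm | 0.000 rad | 54 mm (51) |
| Back (1 board) | -0.5 / 2.3 mm | -0.036 rad | 44 mm (42) |

The first front and first roof board are now hidden, but wrist pictures taken right after placing them showed both flush. The bird-house and glue bottle look unmoved in the last picture, and the arm stands clear, nearly at rest.

**What went wrong or disagreed:**
- **First grasp:** it was too shallow, and the fingertips pressed on the top of the first front with about 75 N at the wrist. That is under the 120 N wrist limit, but over the 40 N figure for the arm or gripper body. I took it as fingertip contact, lifted off, and re-gripped about 5 mm deeper.
- **First move call:** it was refused because its rows left out two of the six numbers. Nothing moved.
- **Wrist and top cameras:** they disagreed by about 2–4 mm, so I shifted the later pick and place targets by about 2.6 mm.
- **Second roof board:** the wrist view made it look a few mm off along the tray, but the top view put it at 0.5 mm.
- **Heights:** the roofs and back read 2–3 mm high, which I put down to depth and calibration error.

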